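# Change over the sashes of the soap-setting cabinet

### The job

The soap in the pink mould is ready to be taken out of the clear two-bay cabinet, while the white mixing bowl beside it has to be kept covered. Each bay has a vertical sliding sash with a red bar grip on its top edge; both stand half open. Raise the sash of the bay with the pink mould all the way up, lower the sash of the bay with the white bowl until it is fully shut, let go of both, and leave the mould and the bowl where they stand.

Things in the scene. Friction and masses are not known exactly. Their poses are not given: they have to be found in the camera images.
- left_grip (a point): Middle of the red bar grip on the left (+y) sash: a level bar, 16 mm thick, 125 mm long, on two posts 104 mm apart, its axis 45 mm above the sash's white top rail; free around and under it. Height above the work surface: 215 mm fully shut, 315 mm at the top stop, starts about half-way. Axes: z up, y along the bar, x horizontal, into the cabinet. The clear roof is at 165 mm, behind the sash.
- right_grip (a point): The same on the right (-y) sash, 302 mm from the left grip along y. Each sash is a clear pane 276 mm wide, 165 mm high, sliding straight up and down by 100 mm between aluminium posts (275 mm high, 143 mm to either side of the grip's middle). About 0.4 kg, held by 7 N of friction: about 11 N raises it, 3 N lowers it, and it stays where it is left.
- mould_centre (a point): Centre, half-way up, of the pink open soap mould (100 x 220 x 42 mm, three cavities) on the floor of one of the two bays (which one varies), 150 to 180 mm behind that bay's sash; seen through the clear roof.
- bowl_centre (a point): Centre, half-way up, of the white round mixing bowl (160 mm across, 85 mm high) on the floor of the other bay, 150 to 180 mm behind its sash.

How it is judged:
At the end, for the whole second after the job is handed in: The sash of the bay with the pink mould is within 15 mm of its top stop (grip above 300 mm), the sash of the bay with the white bowl within 12 mm of fully shut (grip below 227 mm); mould and bowl have not moved by more than 30 mm; both sashes are released (((y of mould_centre in the frame of left_grip above -0.15 m and y of bowl_centre in the frame of right_grip below 0.15 m and height (world z) of left_grip above 0.3 m and height (world z) of right_grip below 0.227 m) or (y of mould_centre in the frame of right_grip below 0.15 m and y of bowl_centre in the frame of left_grip above -0.15 m and height (world z) of right_grip above 0.3 m and height (world z) of left_grip below 0.227 m))); the robot touches nothing.
It fails at once if the mould or the bowl is moved by more than 30 mm (distance of any of mould_centre, bowl_centre from where it was at the start of the episode above 0.03 m).
It also fails if it takes over 40 s, if anything falls off the work surface, if the arm or the gripper's body presses on something with over 40 N, if the wrist force passes 120 N, or if a joint passes its speed limit or range.

### The arm

A 6-joint arm with a two-finger parallel gripper is mounted at the origin on the work surface. World frame = base frame: x ahead of the robot, y to its left, z up, the work surface at z = 0. Lengths are in m, angles in rad, forces in N, time in s.
With the tool pointing down it reaches from about 0.35 to 0.775 m from the base axis. Payload 7.3 kg.
Tool frame: the origin (TCP) lies on the front face of the gripper's body, between the roots of the fingers; the fingertips stand 66 mm ahead of it and the grasp point (between the pads) lies 47 mm ahead of it; z points along the fingers, y is the direction in which the jaws open and shut (so a half turn about z gives the same grasp; the last joint's range is limited). The gripper opens to 92 mm and grips with 3 to 60 N. Pads are 19 mm wide; open, the fingers measure 130 mm over their backs; the gripper's body (75 mm by 190 mm) begins 47 mm behind the grasp point.
Start: joints at [1.022, 0.342, 1.524, -0, 1.275, -0.146], TCP at [0.206, 0.483, 0.292] pointing down, gripper open.
Joint ranges: [-2.53, 2.53], [-0.77, 2.02], [0.04, 2.7], [-1, 4.14], [0.28, 2.66], [-3.11, 3.11]. Speed limits (rad/s): [2.57, 2.57, 3.14, 3.14, 3.14, 3.14].

### API

Orientations are given as [roll, pitch, yaw] about the fixed x, y, z axes, in that order (R = Rz(yaw) Ry(pitch) Rx(roll)).
In Python, from cell import observe, read_camera, hand_in, search_frame, tip_of gives the robot as it stands. The module is installed in compiled form; this text tells all that it offers.
- The arm moves only by the tool apply_moves, never from a script. Its argument "motion" is a list of rows, each an object with "offset": the shift along the tool's x, y, z in mm, a list of three; "rotation": the turn, a rotation vector about the tool's x, y, z in rad, a list of three. In form: [{"offset": [x, y, z], "rotation": [rx, ry, rz]}, ...]. A call has 1 to 12 rows; each row shifts and turns the pose as measured when the row begins, along the tool's axes as they then stand; what a row does not reach is not made up. A row lasts 1/12 s, in which the tool goes at most 41.7 mm and 7.16 degrees, less where a joint would pass 70% of its speed; a pose out of reach is approached as far as the arm can. A call with a gripper value outside its range is refused whole. "grip" is the closure, from 0 (fully open) to 1 (shut), set as the call begins (left out, the last holds). The fingers move at their own pace and stop on an object; "grip_force" is the grip in N (left out, the last holds). Time passes only in rows, so rows that do not move let the fingers close. It gives the time, the measured TCP pose, the force and the opening at its end, in the units of the state.
- observe(): the state, without advancing time (a new reading comes with each control period).
- read_camera(name): name is "scene" or "side" or "wrist"; returns a dict with "img" (420x560x3 uint8, red, green, blue), "camera_matrix" (3x3 intrinsics, pixels), "R" (3x3) and "t" (3): a world point X has camera coordinates R X + t; the wrist camera has in their place "tool_from_camera" (4x4, takes a point from camera to tool coordinates, whose origin is the TCP and whose axes are the flange's). Camera axes: x right, y down, z forward; pixel columns grow to the right and rows downward; lengths in m; the calibration is good to about 2 mm. A picture is of the moment at which its call begins: read the wrist's pose just before it. There is no depth.
- hand_in(): hands the job in, once; it reports no verdict.
Trained networks look in a picture, given as the dict that the camera call returned (one of the last four; its "shot" number tells which), for a name from the list of things; names that differ only in an ending like _2 or _b are one class to them, and where a whole thing is asked for, a point or a joint stands for the part that bears it (a point fixed in the world has none). Each returns a list of dicts, best first, with "score" (0 to 1); they miss things now and then, are a little off and sometimes report something else, mostly with a low value. They report only what shows in the picture. A call takes as long as a camera call.
- search_frame(query, picture): "location" ([x, y, z] in m, in world coordinates, good to about 4 mm: the middle of the surface that is visible of it).
- tip_of(query, picture): "location" ([x, y, z] in m, in world coordinates, good to about 4 mm: a listed point, or the origin of a listed thing).
The state is a dict: "time": time; "qpos": joint angles; "qvel": joint speeds; "joint_efforts": joint torques, N m; "tool_pos": TCP position; "tool_rot": TCP orientation; "contact_force": force on the tool from outside, world axes, zero at the start; "torque": the same for the moment, N m; "opening": finger opening in m.
Only numpy, scipy, OpenCV 4.12 (cv2) and the standard library are available. Lean on these libraries where they do the work, as an engineer would, in place of code of your own. Each camera call takes 0.05 s, during which the arm holds its last target.

## Working session

There is one attempt and no reset: what is moved stays moved. The work goes in short steps, Python scripts to look and compute and a tool call to move; the robot and the scene stay as the last step left them, time stands still between calls to the robot, and variables do not carry over. Pictures are saved under pics/ and viewed, and the job is handed in when it is done.

Besides the shell and the picture viewer there is one more tool, called after "Emit:" as name(argument=value, ...) on one line, values as JSON. apply_moves: Moves the arm, as the interface text tells. Its arguments: {"type":"object","properties":{"motion":{"type":"array"},"grip":{"type":"number"},"grip_force":{"type":"number"}},"required":["motion"]}

```bash
mkdir -p pics; python3 - <<'E'
from cell import *
import cv2
s=observe();print({k:s[k] for k in('time','tool_pos','tool_rot','opening')})
for c in('scene','side'):
    p=read_camera(c);cv2.imwrite(f'pics/{c}0.png',p['img'][:,:,::-1])
    for q in('left_grip','right_grip','mould_centre','bowl_centre'):
        print(c,q,[(d['location'],d['score']) for d in tip_of(q,p)[:2]])
E
```

```text
{'time': 0.0, 'tool_pos': array([0.20561877, 0.48272494, 0.29154884]), 'tool_rot': array([-3.14007319e+00, -2.25491333e-04,  2.73878460e+00]), 'opening': 0.09151417496985083}
scene left_grip [([0.5829, 0.1872, 0.27], 0.76)]
scene right_grip [([0.5417, -0.1145, 0.2568], 0.6)]
scene mould_centre []
scene bowl_centre []
side left_grip [([0.5835, 0.1889, 0.2697], 0.72)]
side right_grip [([0.5483, -0.1172, 0.2576], 0.88)]
side mould_centre []
side bowl_centre []
```

View pics/scene0.png

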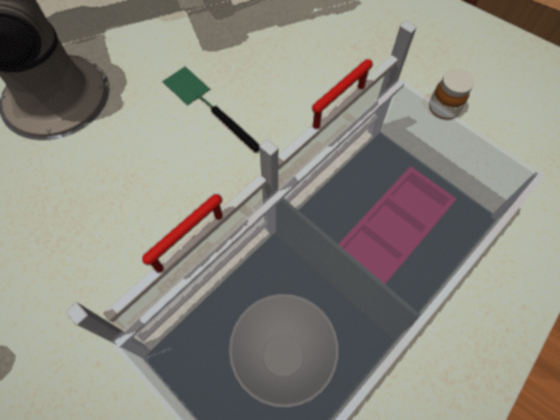

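View pics/side0.png

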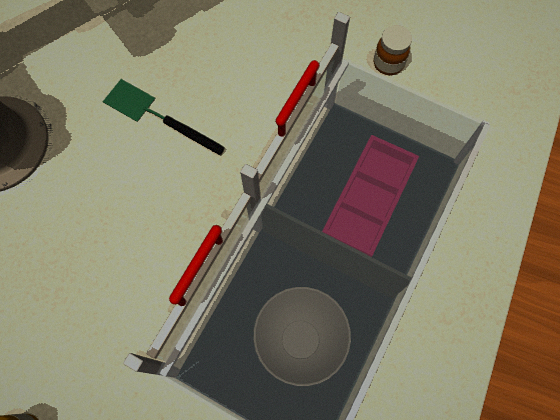

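```bash
cat > h.py <<'E'
import numpy as np,cv2
def proj(p,X):
    x=(p['R']@np.atleast_2d(X).T).T+p['t'];x=x@p['camera_matrix'].T;return x[:,:2]/x[:,2:]
E
python3 - <<'E'
from cell import *
from h import *
from scipy.optimize import least_squares
P=[read_camera(c) for c in('scene','side')]
L=np.array([.583,.188,.27]);R=np.array([.545,-.116,.257])
# fit silhouettes: bar + posts vs red mask via distance field
masks=[]
for p in P:
    im=p['img'].astype(int);masks.append(((im[:,:,0]>90)&(im[:,:,1]<50)&(im[:,:,2]<50)).astype(np.uint8))
from itertools import product
def render(p,c,yaw,S=4):
    u=np.array([-np.sin(yaw),np.cos(yaw),0]);z=np.array([0,0,1.])
    m=np.zeros((420*2,560*2),np.uint8)
    def seg(a,b,r):
        q=proj(p,np.array([a,b]));d=(p['R']@a+p['t'])[2];w=2*r*p['camera_matrix'][0,0]/d
        cv2.line(m,*[tuple(int(v) for v in np.round(k*2*16)) for k in q],255,max(1,int(round(w*2))),cv2.LINE_AA,4)
    r=.008
    seg(c-u*(.0625-r),c+u*(.0625-r),r)
    for s in(-1,1): seg(c+s*.052*u,c+s*.052*u-z*.038,.006)
    return cv2.GaussianBlur(cv2.resize(m,(560,420),interpolation=cv2.INTER_AREA),(9,9),0)/255.
def fit(c0):
    W=[];T=[]
    for p,m in zip(P,masks):
        q=proj(p,c0)[0];w=np.zeros_like(m);cv2.circle(w,tuple(int(v) for v in q),62,1,-1)
        W.append(w);T.append(cv2.GaussianBlur((m*w*255),(9,9),0)/255.)
    f=lambda v:sum(((render(p,v[:3],v[3])-t)**2).sum() for p,t in zip(P,T))
    from scipy.optimize import minimize
    x0=np.r_[c0,-.12]
    r=minimize(f,x0,method='Nelder-Mead',options=dict(initial_simplex=np.vstack([x0]+[x0+d for d in np.diag([.01,.01,.01,.1])]),maxiter=400))
    return r.x,r.fun,f(x0)
xs=[]
for c in(L,R):
    r=fit(c);print(np.round(r[0],4),r[1:]);xs.append(r[0])
d=xs[0][:3]-xs[1][:3];print('dist',np.hypot(*d[:2]),'yaw',np.arctan2(-d[0],d[1]))
for i,p in enumerate(P):
    im=p['img'][:,:,::-1].copy()
    for v in xs:
        u=np.array([-np.sin(v[3]),np.cos(v[3]),0])
        q=proj(p,np.array([v[:3]-u*.0625,v[:3]+u*.0625]));cv2.line(im,*[tuple(int(round(a)) for a in k) for k in q],(0,255,0),1)
    print(proj(p,L),proj(p,R))
    cv2.imwrite(f'pics/o{i}.png',im)
E
```

```text
[ 0.5772  0.1957  0.2545 -0.1128] (np.float64(318.90777393310265), np.float64(436.3185697808535))
[ 0.5433 -0.1133  0.2487 -0.1127] (np.float64(326.06671280276817), np.float64(436.7616455209535))
dist 0.31088988357667535 yaw -0.10938601103525543
[[345.117292    83.06567855]] [[181.38819391 227.93289068]]
[[299.67187967  90.7927987 ]] [[194.46439331 264.28764067]]
```

View pics/o0.png

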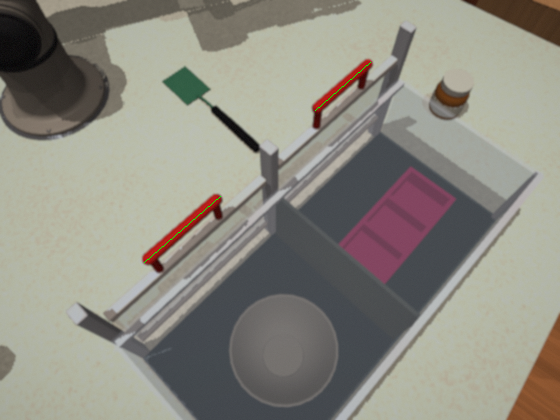

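View pics/o1.png

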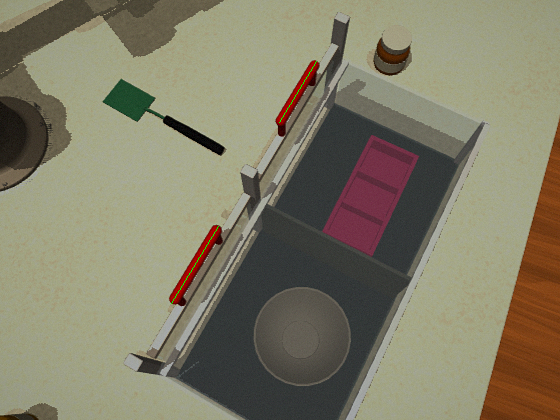

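```bash
cat >> h.py <<'E'
from scipy.spatial.transform import Rotation as Ro
from cell import observe
def plan(target,yaw,n):
    s=observe();p=np.array(s['tool_pos']);R=Ro.from_euler('xyz',s['tool_rot']);Rt=Ro.from_euler('xyz',[np.pi,0,yaw])
    rv=(R.inv()*Rt).as_rotvec();d=(np.array(target)-p)/n
    for i in range(n):
        print(np.round((R*Ro.from_rotvec(rv*i/n)).inv().apply(d)*1000,1).tolist(),np.round(rv/n,4).tolist())
E
python3 -c "
from h import *
plan([.578,.192,.40],1.46,12)"
```

```text
[-38.0, -10.1, -9.0] [0.0, 0.0, 0.1066]
[-38.9, -6.0, -9.0] [0.0, 0.0, 0.1066]
[-39.3, -1.9, -9.0] [0.0, 0.0, 0.1066]
[-39.3, 2.3, -9.0] [0.0, 0.0, 0.1066]
[-38.8, 6.5, -9.0] [0.0, 0.0, 0.1066]
[-37.9, 10.6, -9.0] [0.0, 0.0, 0.1066]
[-36.6, 14.6, -9.0] [0.0, 0.0, 0.1066]
[-34.8, 18.4, -9.0] [0.0, 0.0, 0.1066]
[-32.7, 22.0, -9.0] [0.0, 0.0, 0.1066]
[-30.2, 25.3, -9.0] [0.0, 0.0, 0.1066]
[-27.3, 28.4, -9.0] [0.0, 0.0, 0.1066]
[-24.1, 31.1, -9.0] [0.0, 0.0, 0.1066]
```

Emit:
apply_moves(motion=[{"offset": [0,0,-35],"rotation": [0,0,0]},{"offset": [-36,-10,-25],"rotation": [0,0,0.107]},{"offset": [-36,-6,-20],"rotation": [0,0,0.107]},{"offset": [-37,-2,-16],"rotation": [0,0,0.107]},{"offset": [-38,2,-12],"rotation": [0,0,0.107]},{"offset": [-38,6,0],"rotation": [0,0,0.107]},{"offset": [-38,11,0],"rotation": [0,0,0.107]},{"offset": [-36,15,0],"rotation": [0,0,0.107]},{"offset": [-35,18,0],"rotation": [0,0,0.107]},{"offset": [-33,22,0],"rotation": [0,0,0.107]},{"offset": [-30,25,0],"rotation": [0,0,0.107]},{"offset": [-27,28,0],"rotation": [0,0,0.107]}], grip=0)

```text
time: 1.6
tool_pos: [0.5401, 0.208, 0.4068]
tool_rot: [3.138, -0.001, 1.523]
contact_force: [0.7, 1.3, -0.2]
opening: 0.0918
```

```bash
python3 -c "
from h import *
plan([.578,.192,.40],1.46,3)"
```

```text
[-4.7, 12.9, 2.3] [0.0013, -0.0003, 0.021]
[-4.5, 13.0, 2.3] [0.0013, -0.0003, 0.021]
[-4.2, 13.1, 2.3] [0.0013, -0.0003, 0.021]
```

Emit:
apply_moves(motion=[{"offset": [-7,20,3],"rotation": [0,0,0.04]},{"offset": [-7,19,3],"rotation": [0,0,0.02]},{"offset": [0,0,0],"rotation": [0,0,0]}])

```text
time: 1.85
tool_pos: [0.5848, 0.183, 0.3991]
tool_rot: [3.137, 0.001, 1.444]
contact_force: [0.1, 0.5, -0.2]
opening: 0.0917
```

```bash
python3 - <<'E'
from h import *
from cell import *
s=observe();p=read_camera('wrist');print(s['tool_pos'],s['tool_rot'])
R=Ro.from_euler('xyz',s['tool_rot']).as_matrix();T=np.eye(4);T[:3,:3]=R;T[:3,3]=s['tool_pos']
C=np.linalg.inv(T@p['tool_from_camera']);p2=dict(p);p2['R']=C[:3,:3];p2['t']=C[:3,3]
im=p['img'][:,:,::-1].copy()
for q in('left_grip','right_grip'): print(q,tip_of(q,p))
u=np.array([np.sin(.11),np.cos(.11),0])
for c,col in(((.5772,.1957,.2545),(0,255,0)),((.583,.188,.27),(255,0,0))):
    k=proj(p2,np.array([np.array(c)-u*.0625,np.array(c)+u*.0625]));print(k);cv2.line(im,*[tuple(int(round(a)) for a in kk) for kk in k],col,1)
cv2.imwrite('pics/w1.png',im)
E
```

```text
[0.58483817 0.18300281 0.39905021] [3.13713283e+00 1.14693652e-03 1.44392660e+00]
left_grip [{'location': [0.5801, 0.1843, 0.2658], 'score': 0.73}]
right_grip []
[[269.69859917 273.96447794]
 [265.35322834 120.33828563]]
[[277.57252761 290.75138907]
 [274.20451767 130.42984334]]
```

View pics/w1.png

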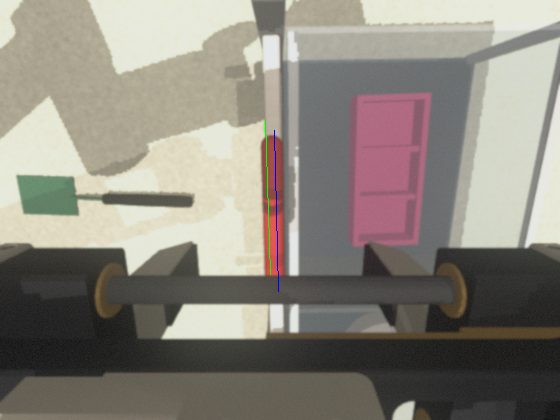

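Emit:
apply_moves(motion=[{"offset": [1,-4,30],"rotation": [0,0,-0.016]},{"offset": [0,0,30],"rotation": [0,0,0]},{"offset": [0,0,20],"rotation": [0,0,0]},{"offset": [0,0,6],"rotation": [0,0,0]},{"offset": [0,0,0],"rotation": [0,0,0]}])

```text
time: 2.42
tool_pos: [0.5739, 0.1929, 0.3172]
tool_rot: [3.13, -0.004, 1.476]
contact_force: [-0.7, 0.2, 0.2]
opening: 0.092
```

```bash
python3 - <<'E'
from h import *
from cell import *
p=read_camera('side');cv2.imwrite('pics/s2.png',p['img'][:,:,::-1])
p=read_camera('wrist');cv2.imwrite('pics/w2.png',p['img'][:,:,::-1])
E
```

```text
(no output)
```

View pics/w2.png

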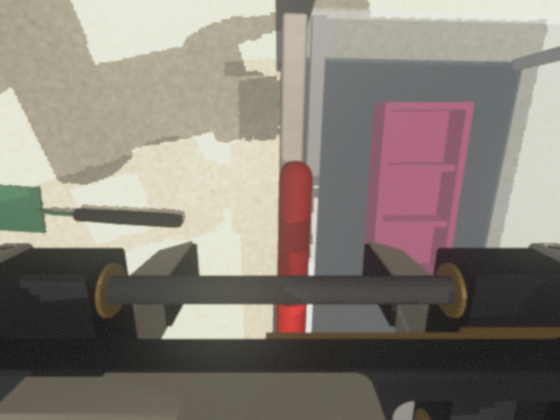

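View pics/s2.png

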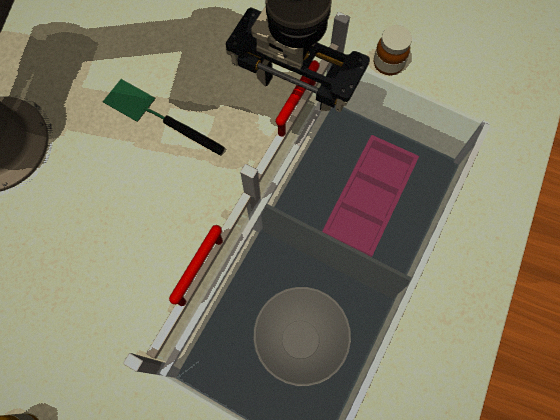

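Emit:
apply_moves(motion=[{"offset": [-7,7,4],"rotation": [0,0,0.01]},{"offset": [0,0,0],"rotation": [0,0,0]},{"offset": [0,0,0],"rotation": [0,0,0]}])

```text
time: 2.77
tool_pos: [0.5826, 0.1854, 0.3193]
tool_rot: [3.12, -0.007, 1.466]
contact_force: [-0.5, -0.1, -1.2]
opening: 0.0916
```

Emit:
apply_moves(motion=[{"offset": [0,0,0],"rotation": [0,0,0]},{"offset": [0,0,0],"rotation": [0,0,0]},{"offset": [0,0,0],"rotation": [0,0,0]},{"offset": [0,0,0],"rotation": [0,0,0]},{"offset": [0,0,0],"rotation": [0,0,0]},{"offset": [0,0,0],"rotation": [0,0,0]}], grip=1, grip_force=35)

```text
time: 3.27
tool_pos: [0.5835, 0.1849, 0.3214]
tool_rot: [3.116, -0.008, 1.465]
contact_force: [-0.4, -0.3, 0.0]
opening: 0.0563
```

Emit:
apply_moves(motion=[{"offset": [0,-3,9],"rotation": [0.025,-0.008,0]},{"offset": [0,0,1],"rotation": [0.003,0,0]},{"offset": [0,0,1],"rotation": [0.002,0,0]},{"offset": [0,0,0.5],"rotation": [0.002,0,0]}])

```text
time: 3.6
tool_pos: [0.5802, 0.1854, 0.3082]
tool_rot: [-3.131, 0.001, 1.465]
contact_force: [0.4, 1.2, 0.8]
opening: 0.0296
```

Emit:
apply_moves(motion=[{"offset": [0,0,0.5],"rotation": [0.002,0,0]},{"offset": [0,0,0.5],"rotation": [0.002,0,0]},{"offset": [0,0,0.5],"rotation": [0.002,0,0]},{"offset": [0,0,0.5],"rotation": [0.002,0,0]}])

```text
time: 3.93
tool_pos: [0.5808, 0.1854, 0.3064]
tool_rot: [-3.124, 0.0, 1.465]
contact_force: [-1.8, -1.1, 3.1]
opening: 0.0148
```

Emit:
apply_moves(motion=[{"offset": [0,0,0],"rotation": [-0.008,0,0]},{"offset": [0,0,-8],"rotation": [0,0,0]},{"offset": [0,0,-8],"rotation": [0,0,0]},{"offset": [0,0,-8],"rotation": [0,0,0]},{"offset": [0,0,-8],"rotation": [0,0,0]}])

```text
time: 4.35
tool_pos: [0.5808, 0.1854, 0.3316]
tool_rot: [-3.122, 0.003, 1.465]
contact_force: [4.1, 1.4, -12.0]
opening: 0.0152
```

Sash follows at about 12 N. Continuing to the stop.

Emit:
apply_moves(motion=[{"offset": [0,0,-8],"rotation": [-0.005,0,0]},{"offset": [0,0,-8],"rotation": [0,0,0]},{"offset": [0,0,-6],"rotation": [0,0,0]},{"offset": [0,0,-4],"rotation": [0,0,0]}])

```text
time: 4.68
tool_pos: [0.5808, 0.1855, 0.3555]
tool_rot: [-3.12, 0.005, 1.465]
contact_force: [11.2, 2.9, -43.0]
opening: 0.0149
```

Emit:
apply_moves(motion=[{"offset": [0,0,-4],"rotation": [0,0,0]},{"offset": [0,0,-4],"rotation": [0,0,0]}])

```text
time: 4.85
tool_pos: [0.5813, 0.1855, 0.3555]
tool_rot: [-3.109, 0.008, 1.464]
contact_force: [9.0, 2.9, -30.2]
opening: 0.015
```

Emit:
apply_moves(motion=[{"offset": [0,0,2],"rotation": [0,0,0]},{"offset": [0,0,0],"rotation": [0,0,0]},{"offset": [0,0,0],"rotation": [0,0,0]},{"offset": [0,0,0],"rotation": [0,0,0]},{"offset": [0,0,0],"rotation": [0,0,0]},{"offset": [0,0,0],"rotation": [0,0,0]}], grip=0)

```text
time: 5.35
tool_pos: [0.5811, 0.1854, 0.362]
tool_rot: [-3.119, 0.005, 1.465]
contact_force: [-0.2, -0.1, -0.1]
opening: 0.0505
```

```bash
python3 - <<'E'
from h import *
from cell import *
print(observe()['tool_pos'],observe()['opening'])
for c in ('scene','side'):
    p=read_camera(c);cv2.imwrite(f'pics/{c}3.png',p['img'][:,:,::-1])
    for q in('left_grip','right_grip'): print(c,q,[(d['location'],d['score']) for d in tip_of(q,p)[:2]])
E
```

```text
[0.58105778 0.18541366 0.36204809] 0.05049376607670598
scene left_grip [([0.5836, 0.1861, 0.318], 0.89)]
scene right_grip [([0.5449, -0.1169, 0.2568], 0.79)]
side left_grip [([0.5811, 0.1861, 0.3131], 0.73)]
side right_grip [([0.5494, -0.1156, 0.255], 0.92)]
```

View pics/scene3.png

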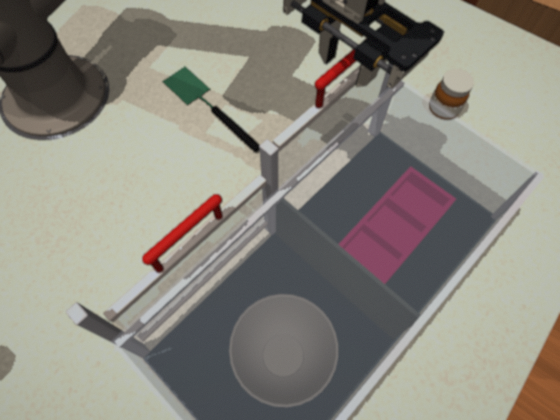

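Emit:
apply_moves(motion=[{"offset": [0,0,-20],"rotation": [0,0,0]},{"offset": [0,0,-30],"rotation": [0,0,0]},{"offset": [-10,0,-10],"rotation": [-0.02,0.005,0]},{"offset": [-40,0,0],"rotation": [0,0,0]},{"offset": [-40,0,0],"rotation": [0,0,0]},{"offset": [-40,0,0],"rotation": [0,0,0]},{"offset": [-40,0,0],"rotation": [0,0,0]},{"offset": [-40,0,0],"rotation": [0,0,0]},{"offset": [-40,0,0],"rotation": [0,0,0]},{"offset": [-30,0,0],"rotation": [0,0,0]},{"offset": [-10,0,0],"rotation": [0,0,0]},{"offset": [0,0,0],"rotation": [0,0,0]}])

```text
time: 6.65
tool_pos: [0.5481, -0.1172, 0.4162]
tool_rot: [-3.14, 0.005, 1.469]
contact_force: [0.3, 0.8, -0.7]
opening: 0.0919
```

```bash
python3 - <<'E'
from h import *
from cell import *
p=read_camera('wrist');cv2.imwrite('pics/w4.png',p['img'][:,:,::-1])
print(tip_of('right_grip',p))
plan([.547,-.115,.36],1.465,3)
E
```

```text
[{'location': [0.5467, -0.1143, 0.2624], 'score': 0.8}]
[-0.1, -0.5, 18.8] [-0.0006, 0.0014, 0.0022]
[-0.1, -0.5, 18.8] [-0.0006, 0.0014, 0.0022]
[-0.1, -0.5, 18.8] [-0.0006, 0.0014, 0.0022]
```

View pics/w4.png

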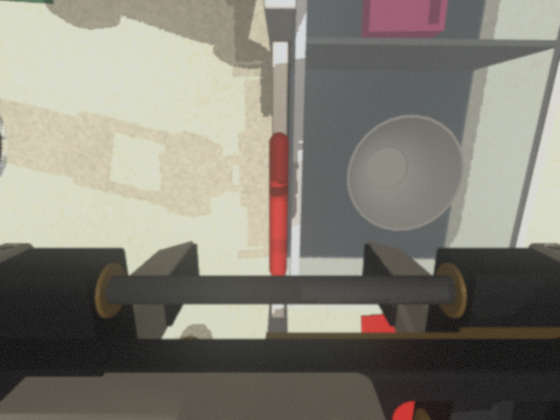

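Emit:
apply_moves(motion=[{"offset": [0,0,25],"rotation": [0,0,0]},{"offset": [0,0,30],"rotation": [0,0,0]},{"offset": [0,0,25],"rotation": [0,0,0]},{"offset": [0,0,15],"rotation": [0,0,0]},{"offset": [0,0,8],"rotation": [0,0,0]},{"offset": [0,0,3],"rotation": [0,0,0]}])

```text
time: 7.25
tool_pos: [0.5506, -0.104, 0.3085]
tool_rot: [3.135, 0.002, 1.484]
contact_force: [-0.9, 0.8, -0.1]
opening: 0.0918
```

Emit:
apply_moves(motion=[{"offset": [-10,-2.5,3],"rotation": [0.005,0,0.019]},{"offset": [0,0,0],"rotation": [0,0,0]},{"offset": [0,0,0.5],"rotation": [0,0,0]},{"offset": [0,0,0.5],"rotation": [0,0,0]},{"offset": [0,0,0.5],"rotation": [0,0,0]},{"offset": [0,0,0.5],"rotation": [0,0,0]},{"offset": [0,0,0.5],"rotation": [0,0,0]}], grip=1)

```text
time: 7.83
tool_pos: [0.5489, -0.1126, 0.3067]
tool_rot: [3.133, 0.004, 1.466]
contact_force: [-0.5, -0.3, 0.5]
opening: 0.0495
```

Emit:
apply_moves(motion=[{"offset": [0,-1.5,0],"rotation": [0.008,0,0]},{"offset": [0,0,0],"rotation": [0,0,0]},{"offset": [0,0,0],"rotation": [0,0,0]},{"offset": [0,0,0],"rotation": [0,0,0]},{"offset": [0,0,0],"rotation": [0,0,0]},{"offset": [0,0,0],"rotation": [0,0,0]},{"offset": [0,0,0],"rotation": [0,0,0]},{"offset": [0,0,0],"rotation": [0,0,0]}])

```text
time: 8.5
tool_pos: [0.5465, -0.1126, 0.307]
tool_rot: [-3.14, 0.004, 1.466]
contact_force: [-0.1, -0.7, -0.0]
opening: 0.015
```

Emit:
apply_moves(motion=[{"offset": [0,0,8],"rotation": [0,0,0]},{"offset": [0,0,8],"rotation": [0,0,0]},{"offset": [0,0,8],"rotation": [0,0,0]},{"offset": [0,0,6],"rotation": [0,0,0]}])

```text
time: 8.83
tool_pos: [0.5464, -0.1125, 0.2772]
tool_rot: [3.141, 0.004, 1.466]
contact_force: [-2.1, 0.8, 3.8]
opening: 0.0149
```

Emit:
apply_moves(motion=[{"offset": [0,0,5],"rotation": [0,0,0]},{"offset": [0,0,4],"rotation": [0,0,0]},{"offset": [0,0,4],"rotation": [0,0,0]}])

```text
time: 9.08
tool_pos: [0.5465, -0.1126, 0.2638]
tool_rot: [3.14, 0.004, 1.466]
contact_force: [-16.1, 4.7, 47.2]
opening: 0.0146
```

Emit:
apply_moves(motion=[{"offset": [0,0,0],"rotation": [0,0,0]},{"offset": [0,0,0],"rotation": [0,0,0]},{"offset": [0,0,0],"rotation": [0,0,0]},{"offset": [0,0,0],"rotation": [0,0,0]},{"offset": [0,0,0],"rotation": [0,0,0]},{"offset": [0,0,0],"rotation": [0,0,0]},{"offset": [0,0,0],"rotation": [0,0,0]}], grip=0)

```text
time: 9.67
tool_pos: [0.5471, -0.1127, 0.2621]
tool_rot: [3.139, 0.004, 1.466]
contact_force: [-0.2, 0.0, -0.3]
opening: 0.0567
```

Emit:
apply_moves(motion=[{"offset": [0,0,-10],"rotation": [0,0,0]},{"offset": [0,0,-25],"rotation": [0,0,0]},{"offset": [0,0,-35],"rotation": [0,0,0]},{"offset": [0,0,-35],"rotation": [0,0,0]},{"offset": [0,0,-25],"rotation": [0,0,0]},{"offset": [0,-30,-10],"rotation": [0,0,0]},{"offset": [0,-30,0],"rotation": [0,0,0]},{"offset": [0,-30,0],"rotation": [0,0,0]},{"offset": [0,-20,0],"rotation": [0,0,0]},{"offset": [0,0,0],"rotation": [0,0,0]},{"offset": [0,0,0],"rotation": [0,0,0]}])

```text
time: 10.58
tool_pos: [0.4333, -0.0999, 0.4148]
tool_rot: [3.135, 0.006, 1.467]
contact_force: [0.7, 0.4, 0.3]
opening: 0.0921
```

```bash
python3 - <<'E'
from h import *
from cell import *
s=observe();print(s['time'],s['tool_pos'],s['contact_force'])
for c in ('scene','side'):
    p=read_camera(c);cv2.imwrite(f'pics/{c}5.png',p['img'][:,:,::-1])
    for q in('left_grip','right_grip'): print(c,q,[(d['location'],d['score']) for d in tip_of(q,p)[:2]])
E
```

```text
10.5833 [ 0.43327434 -0.09991369  0.41483952] [0.65728469 0.37994524 0.32665518]
scene left_grip [([0.5828, 0.1839, 0.316], 0.86)]
scene right_grip [([0.5425, -0.1174, 0.215], 0.58)]
side left_grip [([0.5824, 0.1899, 0.3157], 0.94)]
side right_grip [([0.5507, -0.1134, 0.2178], 0.77)]
```

View pics/scene5.png

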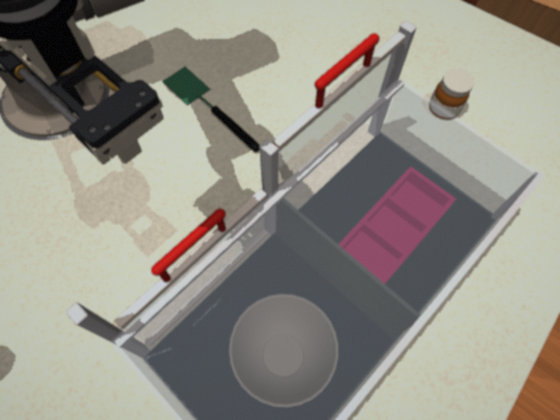

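The left grip is now near (347, 60) with its sash raised, and the right grip near (190, 243) with its sash down. The mould (398, 222) and bowl (284, 349) are where they started, and the arm is clear of everything.

```bash
python3 -c "
from cell import *
print(hand_in())"
```

```text
the job is handed in; nothing more can be done
None
```

The job is done and handed in at about 10.6 s of the 40 s allowed. The pink mould was in the left bay, so I raised the left sash to its top stop, shut the right sash over the bowl, let go of both, and backed the arm away.

- **Sash heights:** both cameras put the left grip at about 316 mm (needs over 300) and the right grip at 215 and 218 mm (needs under 227). As each sash reached its stop, the wrist force rose to 43 N and 47 N.
- **Mould and bowl:** in the scene picture both are at the same pixel positions as at the start. I compared these by eye only, because the networks had not found either of them in the first pictures and I did not query them again.
- **Release:** the gripper was fully open and well clear of the cabinet, with the wrist force under 1 N.
- **Disagreement:** my own first image fit put the grips 6 to 15 mm lower than the networks did. The wrist camera sided with the networks, so I used those heights.

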